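Lock a dowel in the marking jig

ROBOT

A 6-joint arm with a two-finger parallel gripper is mounted at the origin on the work surface; the furniture and walls round the work are solid. World frame = base frame: x ahead of the robot, y to its left, z up, the work surface at z = 0. Lengths are in m, angles in rad, forces in N, time in s.
With the tool pointing down it reaches from about 0.25 to 0.775 m from the base axis. Payload 4 kg.
Tool frame: the origin (TCP) lies between the finger pads; the fingertips stand 14 mm ahead of it and the grasp point (between the pads) lies 5 mm behind it (env.finger_overhang is the distance from the TCP to the fingertips, in m); z points along the fingers, y is the direction in which the jaws open and shut (so a half turn about z gives the same grasp; the last joint's range is limited). The gripper opens to 85 mm and grips with 20 to 120 N. Pads are 22 mm wide; open, the fingers measure 114 mm over their backs; the gripper's body (76 mm by 85 mm) begins 54 mm behind the grasp point. The pads swing forward as they close: fully open they stand 13 mm farther back than shut.
Start: joints at [-1.417, 0.087, 1.371, -0, 1.684, -0.103], TCP at [0.14, -0.532, 0.245] pointing down, gripper open.
Joint ranges: [-3.1, 3.1], [-0.76, 2.03], [0.27, 2.55], [-1.08, 4.22], [0.17, 2.65], [-2.57, 2.57]. Speed limits (rad/s): [2.79, 2.79, 3.14, 3.14, 3.14, 3.14].

INTERFACE

Orientations are given as a unit quaternion [w, x, y, z].
In Python, from cell import env, cams gives the robot as it stands.
- The arm moves only by the shell command python3 -m crank 'ROWS' [FORCE]. ROWS is JSON, one flat list of numbers, 5 for each row, row after row: the shift along the world's x, y, z in mm, then the turn about the world's z in degrees, then the closure in counts, from 0 (fully open) to 255 (shut). A call has 1 to 8 rows; each row shifts and turns the commanded pose from where the row before left it; what a row does not reach is not made up. A row lasts 1/12 s, in which the tool goes at most 41.7 mm and 7.16 degrees, less where a joint would pass 70% of its speed; a pose out of reach is approached as far as the arm can. A call is refused whole if a number of a shift passes 41.7 or a number of a turn 7.16, either way. A call with a gripper value outside its range is refused whole. The fingers move at their own pace and stop on an object; FORCE is the grip in N (left out, the last holds). Time passes only in rows, so rows that do not move let the fingers close. It gives the time, the measured TCP pose, the force and the opening at its end, in the units of the state.
- env.observe(): the state, without advancing time (a new reading comes with each control period).
- cams.camera(name): name is "scene" or "side" or "wrist"; returns the picture (384x512x3 uint8, red, green, blue); there is no depth.
- cams.camera_model(name): a dict with "fov_y" (degrees; the focal length in pixels is half the picture's height over the tangent of half this angle, whatever the lens; pixels are square), "cx", "cy" (the principal point, pixels), "xyz" and "orientation" of the camera in the world. Camera axes: x right, y down, z forward; pixel columns grow to the right and rows downward; lengths in m; the calibration is good to about 2 mm. A picture is of the moment at which its call begins: read the wrist's pose just before it. camera_model takes no time and is no camera call; for the wrist camera it gives the pose at the moment of the call.
- env.job_done(): hands the job in, once; it reports no verdict.
The state is a dict: "time": time; "q": joint angles; "joint_vel": joint speeds; "tau": joint torques, N m; "ee_pos": TCP position; "eef_rot": TCP orientation; "ft_force": force on the tool from outside, world axes, zero at the start; "torque": the same for the moment, N m; "gripper_width": finger opening in m.
Only numpy, scipy, OpenCV 4.12 (cv2) and the standard library are available. Lean on these libraries where they do the work, as an engineer would, in place of code of your own. Each camera call takes 0.05 s, during which the arm holds its last target.

TASK

Take the long dowel from the rack and feed it endwise through the guide tube of the marking jig, from the funnel mouth, until its end meets the end stop. Then push the knob down and turn it clockwise to its other position so that the steel keeper closes behind the dowel, and let the knob spring up again; never force it round while it is up. Leave the short dowel and the other things on the table where they are.

Things in the scene. Friction and masses are not known exactly. Their poses are not given: they have to be found in the camera images.
- jig: Fixed marking jig: plywood base 70 x 290 mm, 14 mm thick, with an aluminium guide tube, steel end stop and knob. Origin on the table under the tube axis where the straight bore begins; z up, y along the tube in the feeding direction (mouth to stop), x to the knob's side. Tube axis 70 mm above the table at x = 0; straight bore 17 mm wide, y = 0 to 110 mm, outside 25 mm.
- tube_mouth (a point): Centre of the opening of the funnel mouth on the tube axis, y = -18 mm in the jig's frame; axes as jig. The opening is 32 mm wide (outside 40 mm) and narrows to the 17 mm bore over 18 mm.
- stop_face (a point): Where the tube axis meets the face of the end stop, y = +145 mm in the jig's frame, 35 mm beyond the tube; axes as jig. A dowel that is home touches here with its leading end; its other end then stands 67 mm out of the funnel mouth.
- knob_grip (a point): Grip point of the knob, on its vertical axis (jig x = +70, y = -92 mm), 104 mm above the table when up: an upright black bar 36 mm long, 12 mm thick; its top is 12 mm above this point, the top of the 32 mm wide hub 24 mm below. x runs along the bar and along the keeper tongue, a flat steel arm 8 mm thick, level with the tube axis, tip 78 mm from the knob's axis.
- plunger (a joint): How far the knob is pushed down (m): 0 up, 0.009 fully down. Springs back up: 2.4 N at the start, 6 N fully down. Only when pushed 6.5 mm or more can the knob leave either of its two positions; otherwise pins in a slotted collar lock it.
- keeper (a joint): Angle of knob and tongue (rad), growing clockwise seen from above. 0: open, tongue swung back beside the feeding path. 1.31 (end of travel, second slot, where the knob can rise again): closed, tongue square across the tube axis, 3 mm behind the end of a dowel that is home. Turns easily while pushed down. A dowel that is not home blocks it.
- dowel_mid (a point): Middle of the long wooden dowel: round, 14 mm thick, 230 mm long, half-round ends, both ends alike, about 50 g. y along its length. Starts lying in one of the two places of the rack, its axis 32 mm above the table.
- short_dowel_mid (a point): Middle of the short wooden dowel, 14 mm thick, 150 mm long, in the other place of the rack; not needed. y along its length.
- rack: Fixed low plywood rack, 130 x 120 mm, base 6 mm thick, with two places for dowels, at x = -35 and +35 mm. Each is a pair of V rests, 10 mm thick, at y = -45 and +45 mm, tops 36 mm high; a dowel lies along y and is lifted straight up. Origin at the centre of its underside; z up.
- pin_tin: Bystander: round closed tin of drawing pins, 64 mm across, 27 mm high. Origin at the centre of its underside.
- binder_clip_1: Bystander: black binder clip, 53 x 32 x 26 mm. Origin at the centre of its underside.
- glue_stick: Bystander: glue stick standing upright, 26 mm across, 87 mm high. Origin at the centre of its underside.
- eraser: Bystander: small eraser, 19 x 43 x 13 mm. Origin at the centre of its underside.
- gouge_1: Bystander: lino gouge with pear-shaped wooden handle, lying, 112 mm long. Origin at the centre of its underside.
There are look-alikes about, which are no part of the job. What is shaped like the part that bears dowel_mid but blue is not meant.

How it is judged:
By the outcome, as a careful person would: the job done as asked, in the order asked, and still so for the second after the job is handed in, with the robot touching nothing.
It also fails if it takes over 56 s, if anything falls off the work surface, if the arm or the gripper's body presses on something with over 40 N, if the wrist force passes 120 N, or if a joint passes its speed limit or range.

## Working session

There is one attempt and no reset: what is moved stays moved. The work goes in short steps, Python scripts to look and compute and a shell command to move; the robot and the scene stay as the last step left them, time stands still between calls to the robot, and variables do not carry over. Pictures are saved under pics/ and viewed, and the job is handed in when it is done.

```bash
ls; mkdir -p pics
python3 - <<'E'
from cell import env,cams
import cv2
s=env.observe();print(s)
for n in("scene","side","wrist"):
    m=cams.camera_model(n);print(n,m)
    im=cams.camera(n);cv2.imwrite(f"pics/{n}0.png",im[:,:,::-1])
print(env.observe()["time"])
E
```

```text
pics
{'time': 0.0, 'q': array([-1.41708765e+00,  8.79820786e-02,  1.37230002e+00, -2.74205690e-05,
        1.68356236e+00, -1.03122714e-01]), 'joint_vel': array([-0.00095544, -0.00055049,  0.00114508,  0.00026836,  0.00127987,
        0.00046808]), 'tau': array([-4.37997660e-04, -3.51871562e+01, -3.13268566e+01, -1.73195767e-04,
        1.07671335e-02, -2.69117550e-05]), 'ee_pos': array([ 0.13961261, -0.53150137,  0.24410105]), 'eef_rot': array([-1.12519736e-03,  9.91765596e-01,  1.28061447e-01, -4.20949578e-05]), 'ft_force': array([-0.16010154,  0.5581732 , -0.78210901]), 'torque': array([-0.04708576,  0.00281213, -0.04269243]), 'gripper_width': 0.08568066909680479}
scene {'fov_y': 49.184540601367466, 'cx': 250.48074628879564, 'cy': 189.5510317069889, 'xyz': array([-0.67552811,  0.56675297,  0.88574463]), 'orientation': array([ 0.25094097, -0.45779174,  0.74749157, -0.4107453 ])}
side {'fov_y': 52.7554298997888, 'cx': 259.1095407960837, 'cy': 193.64682893639687, 'xyz': array([ 0.47377037, -1.08757307,  0.55463189]), 'orientation': array([-0.5510304 ,  0.83429105,  0.01746949, -0.00433031])}
wrist {'fov_y': 59.22519919060622, 'cx': 252.88705454957835, 'cy': 189.80249013883696, 'xyz': array([ 0.20668144, -0.51449436,  0.37287296]), 'orientation': array([ 0.11103899,  0.78409177, -0.60446539, -0.08655653])}
0.15
```

View pics/scene0.png

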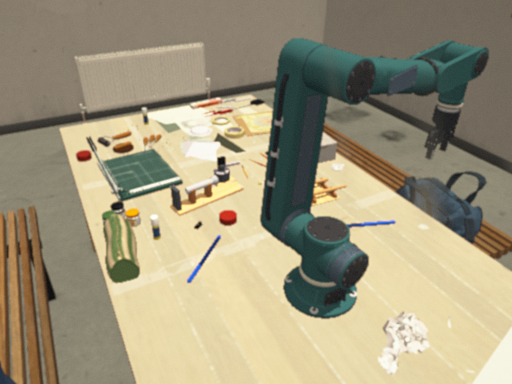

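View pics/side0.png

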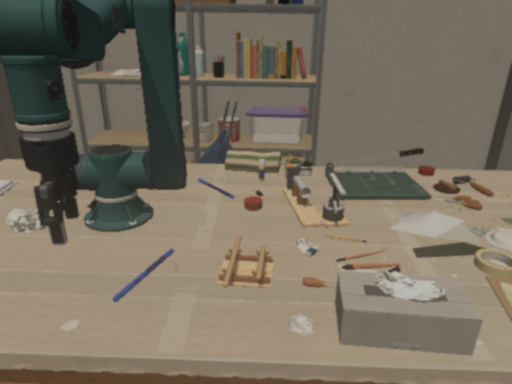

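View pics/wrist0.png

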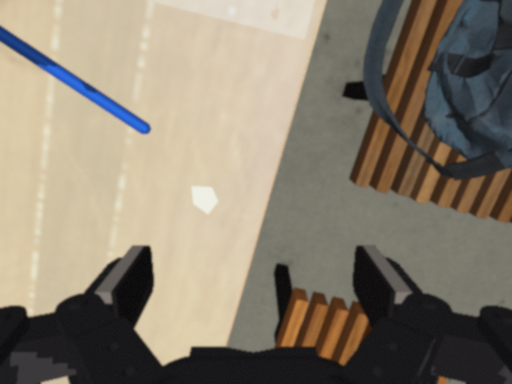

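```bash
cat > h.py <<'E'
from cell import env,cams
import numpy as np,cv2
from scipy.spatial.transform import Rotation as R
def rot(q): return R.from_quat([q[1],q[2],q[3],q[0]]).as_matrix()
def f(m): return 192/np.tan(np.radians(m["fov_y"]/2))
def ray(m,u,v):
    d=np.array([(u-m["cx"])/f(m),(v-m["cy"])/f(m),1]);return np.array(m["xyz"]),rot(m["orientation"])@d
def onz(m,u,v,z):
    o,d=ray(m,u,v);return o+d*(z-o[2])/d[2]
def tri(*obs):
    A=np.zeros((3,3));b=np.zeros(3);L=[]
    for m,u,v in obs:
        o,d=ray(m,u,v);d=d/np.linalg.norm(d);P=np.eye(3)-np.outer(d,d);A+=P;b+=P@o;L.append((o,P))
    x=np.linalg.solve(A,b);return x,[np.linalg.norm(P@(x-o)) for o,P in L]
def proj(m,p):
    c=rot(m["orientation"]).T@(np.array(p)-m["xyz"]);return c[0]/c[2]*f(m)+m["cx"],c[1]/c[2]*f(m)+m["cy"]
def crop(src,dst,x0,y0,x1,y1,k):
    im=cv2.imread(src)[y0:y1,x0:x1];cv2.imwrite(dst,cv2.resize(im,None,fx=k,fy=k,interpolation=cv2.INTER_CUBIC))
E
python3 - <<'E'
from h import *
crop("pics/side0.png","pics/side0j.png",200,150,360,300,5) if 0 else None
crop("pics/side0.png","pics/side0j.png",200,150,360,270+18,4.3)
crop("pics/scene0.png","pics/scene0j.png",150,150,360,240,3.8)
m=cams.camera_model("side")
print(onz(m,230,260,.032),onz(m,315,205,.014),onz(m,247,268,0))
E
```

```text
[ 0.38138194 -0.28207137  0.032     ] [0.62706841 0.09309103 0.014     ] [ 0.42211734 -0.26691062  0.        ]
```

View pics/side0j.png

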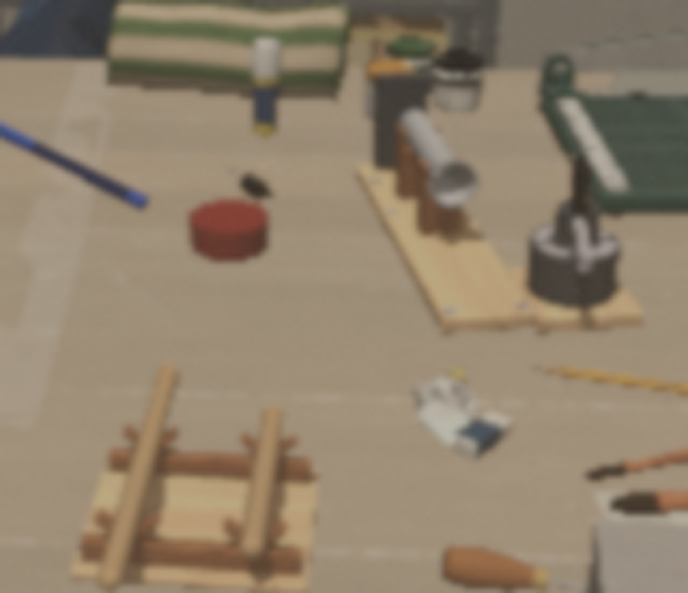

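View pics/scene0j.png

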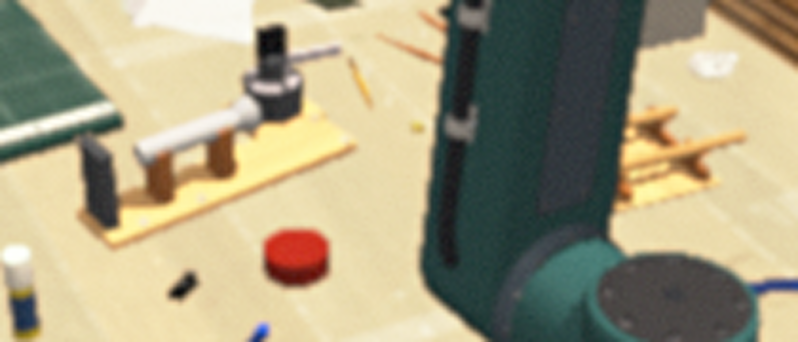

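```bash
python3 -m crank '[24,15,5,7,0,24,15,5,7,0,24,15,5,7,0,24,15,5,7,0,24,15,5,7,0,24,15,5,7,0,24,15,5,7,0,24,15,5,7,0]' 60
python3 -m crank '[24,15,5,7,0,24,15,5,7,0,24,15,5,7,0,0,0,0,0,0,0,0,0,0,0]'
cat > snap.py <<'E'
import sys,json
from h import *
n,tag=sys.argv[1:3]
m=cams.camera_model(n);s=env.observe();im=cams.camera(n)[:,:,::-1]
cv2.imwrite(f"pics/{tag}.png",im)
json.dump({k:(v.tolist() if hasattr(v,"tolist") else v) for k,v in m.items()},open(f"pics/{tag}.json","w"))
cv2.imwrite(f"pics/{tag}_v.png",cv2.resize(im,None,fx=1.5,fy=1.5,interpolation=cv2.INTER_CUBIC))
print(s["time"],s["ee_pos"],np.round(m["xyz"],4),rot(m["orientation"])[:,2],rot(s["eef_rot"])[:,0])
E
python3 snap.py wrist w1
```

```text
time: 0.82
ee_pos: [0.3326, -0.411, 0.2852]
eef_rot: [-0.0, 0.814, 0.581, 0.0]
ft_force: [0.1, -0.4, 0.8]
gripper_width: 0.0853
time: 1.23
ee_pos: [0.4046, -0.3662, 0.3002]
eef_rot: [-0.0, 0.696, 0.718, -0.0]
ft_force: [0.5, -0.4, -0.2]
gripper_width: 0.0855
1.2333 [ 0.40462597 -0.366155    0.30016848] [ 0.4012 -0.2962  0.4288] [ 0.00773651 -0.27857104 -0.96038447] [-3.17344194e-02  9.99496336e-01  1.42018542e-05]
```

View pics/w1_v.png

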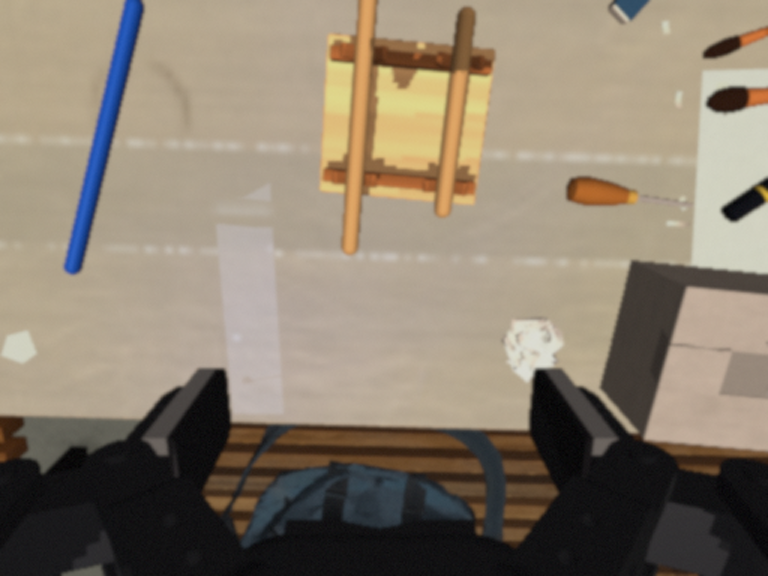

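The long wooden dowel is the left one, with its near end at (233,166) in camera pixels. The short one is to its right and the blue look-alike is off to the left. I'll take a second view from 100 mm further on.

```bash
python3 -m crank '[0,33,0,0,120,0,33,0,0,120,0,34,0,0,120,0,0,0,0,120,0,0,0,0,120]' 60
python3 snap.py wrist w2
```

```text
time: 1.7
ee_pos: [0.4029, -0.2667, 0.3005]
eef_rot: [0.0, 0.697, 0.717, -0.0]
ft_force: [-0.3, -0.0, -0.8]
gripper_width: 0.0453
1.7 [ 0.40288931 -0.26666118  0.30051989] [ 0.3995 -0.1966  0.4291] [ 0.00771455 -0.27959443 -0.96008721] [-0.02960887  0.99956102 -0.00103817]
```

View pics/w2_v.png

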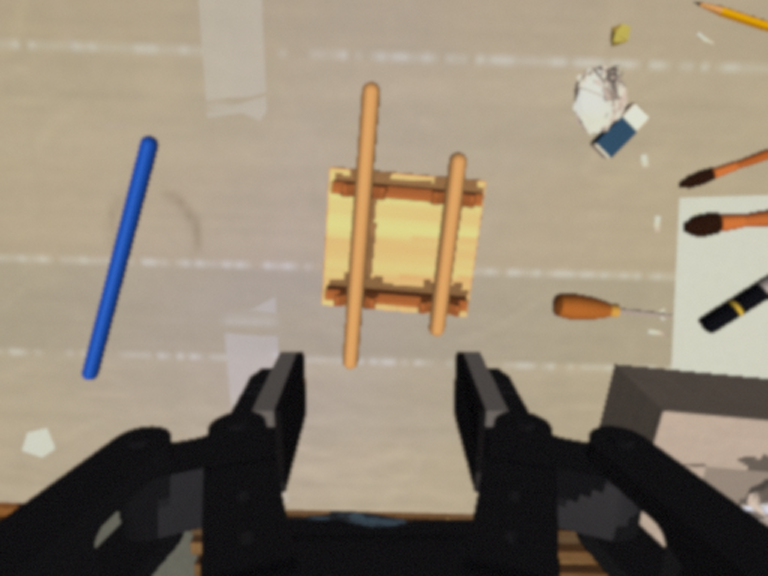

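Run:
```python
from h import *
import json
L=lambda t:{k:(np.array(v) if isinstance(v,list) else v) for k,v in json.load(open(f"pics/{t}.json")).items()}
m1,m2=L("w1"),L("w2")
for t,rows in(("w1",range(70,168,8)),("w2",range(55,246,12))):
    im=cv2.imread(f"pics/{t}.png");hsv=cv2.cvtColor(im,cv2.COLOR_BGR2HSV)
    for r in list(rows)[::3]:
        print(t,r,[tuple(int(a) for a in hsv[r,c]) for c in range(225,255,4)])
print("tail tri",tri((m1,350/1.5,249/1.5),(m2,350/1.5,362/1.5)))
a=onz(m2,350/1.5,365/1.5,.032);b=onz(m2,371/1.5,85/1.5,.032)
print(a,b,np.linalg.norm(a-b),np.degrees(np.arctan2(*(b-a)[[1,0]])))
a=onz(m1,350/1.5,252/1.5,.032);print(a)
```

```text
w1 70 [(25, 98, 223), (25, 98, 223), (23, 107, 190), (16, 141, 210), (15, 139, 219), (15, 138, 151), (15, 129, 160), (26, 95, 222)]
w1 94 [(23, 105, 222), (23, 105, 222), (16, 133, 172), (16, 138, 223), (15, 140, 198), (15, 132, 143), (20, 113, 196), (22, 107, 223)]
w1 118 [(12, 179, 157), (12, 169, 149), (15, 140, 204), (16, 138, 221), (15, 143, 150), (12, 175, 156), (12, 176, 170), (12, 175, 144)]
w1 142 [(18, 44, 174), (15, 103, 164), (16, 138, 221), (15, 141, 203), (17, 54, 162), (18, 44, 173), (18, 46, 173), (17, 43, 174)]
w1 166 [(16, 38, 176), (15, 127, 191), (16, 140, 219), (15, 113, 170), (17, 38, 174), (17, 39, 172), (17, 38, 175), (17, 38, 174)]
w2 55 [(17, 46, 181), (17, 45, 181), (17, 48, 182), (16, 46, 183), (16, 49, 181), (15, 96, 164), (16, 94, 157), (17, 46, 179)]
w2 91 [(17, 45, 180), (18, 48, 179), (18, 48, 180), (17, 53, 174), (16, 141, 192), (16, 138, 221), (16, 136, 172), (18, 46, 177)]
w2 127 [(12, 170, 183), (12, 177, 169), (12, 175, 150), (15, 142, 160), (16, 138, 222), (16, 142, 197), (12, 169, 151), (12, 175, 162)]
w2 163 [(20, 114, 223), (20, 113, 223), (18, 123, 189), (16, 139, 216), (15, 140, 215), (15, 135, 140), (18, 120, 191), (20, 113, 223)]
w2 199 [(12, 172, 169), (12, 173, 150), (16, 141, 192), (16, 140, 221), (15, 142, 149), (12, 175, 146), (12, 180, 139), (12, 176, 171)]
w2 235 [(16, 37, 172), (15, 119, 165), (16, 138, 221), (15, 138, 183), (16, 39, 170), (16, 39, 171), (17, 40, 172), (17, 40, 172)]
tail tri (array([ 0.37973316, -0.38296689,  0.02936389]), [np.float64(0.00013595198876169544), np.float64(0.00013595198876168184)])
[ 0.37976681 -0.38454185  0.032     ] [ 0.39207057 -0.16020304  0.032     ] 0.22467596043550672 86.8607837239335
[ 0.38004897 -0.38484117  0.032     ]
```

```bash
python3 -m crank '[-4,-14,-36,-1,120,-4,-14,-36,-1,120,-4,-14,-36,-1,120,-4,-14,-36,-1,120,-4,-14,-36,-1,120,-1,-11,-20,0,120,0,0,0,0,120,0,0,0,0,120]' 60
python3 snap.py wrist w3
```

```text
time: 2.42
ee_pos: [0.3813, -0.3487, 0.0988]
eef_rot: [-0.002, 0.728, 0.685, 0.0]
ft_force: [1.4, 0.8, 1.4]
gripper_width: 0.0456
2.4167 [ 0.38126398 -0.34873814  0.09879346] [ 0.3846 -0.2793  0.2276] [-0.02013732 -0.2753168  -0.96114263] [0.06064807 0.99815519 0.00283489]
```

View pics/w3_v.png

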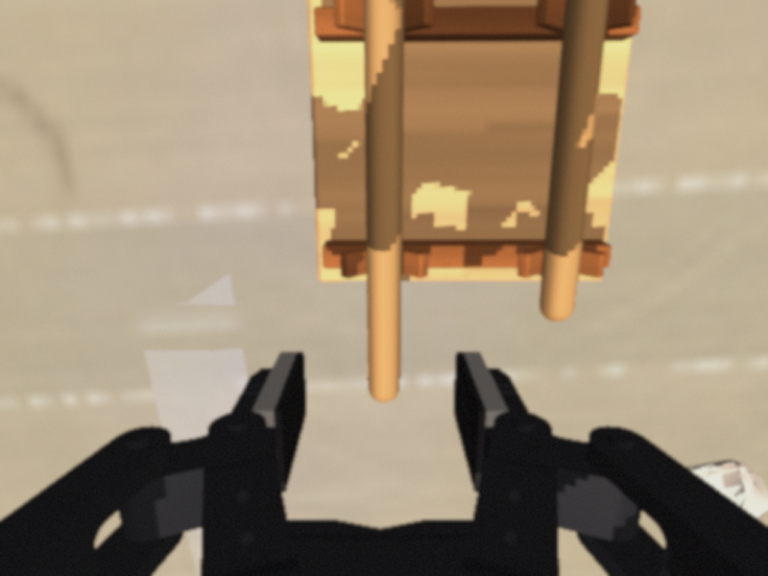

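```bash
python3 - <<'E'
from h import *
import json
m=json.load(open("pics/w3.json"))
print(onz(m,384/1.5,398/1.5,.032),onz(m,384/1.5,100/1.5,.032))
E
python3 -m crank '[0,0,-30,0,120,0,0,-25,0,120,1,0,-16,0,120,0,0,0,0,120,0,0,0,0,120]' 80
```

```text
[ 0.37949143 -0.38593799  0.032     ] [ 0.38645177 -0.26567878  0.032     ]
time: 2.88
ee_pos: [0.3845, -0.3485, 0.031]
eef_rot: [0.001, 0.727, 0.687, 0.0]
ft_force: [0.5, 0.4, 0.3]
gripper_width: 0.0451
```

```bash
python3 -m crank '[-3,0,-4,0,120,0,0,0,0,120,0,0,0,0,255,0,0,0,0,255,0,0,0,0,255,0,0,0,0,255,0,0,0,0,255,0,0,0,0,255]' 80; python3 -m crank '[0,0,0,0,255,0,0,0,0,255]'; python3 snap.py wrist w4; python3 snap.py side s4
```

```text
time: 3.55
ee_pos: [0.3821, -0.3489, 0.0267]
eef_rot: [0.002, 0.727, 0.686, 0.0]
ft_force: [5.3, -0.3, 3.8]
gripper_width: 0.0113
time: 3.72
ee_pos: [0.3821, -0.3489, 0.0266]
eef_rot: [0.002, 0.727, 0.686, 0.0]
ft_force: [5.1, -0.9, 5.0]
gripper_width: 0.0115
3.7167 [ 0.38209778 -0.34889602  0.02659043] [ 0.3845 -0.2787  0.1551] [-0.01342091 -0.28051576 -0.95975559] [ 0.05747805  0.99834451 -0.0021227 ]
3.7667 [ 0.38211623 -0.34889298  0.02658618] [ 0.4738 -1.0876  0.5546] [-0.02647792  0.91928817 -0.39269349] [ 0.05749961  0.99834327 -0.00212527]
```

View pics/w4_v.png

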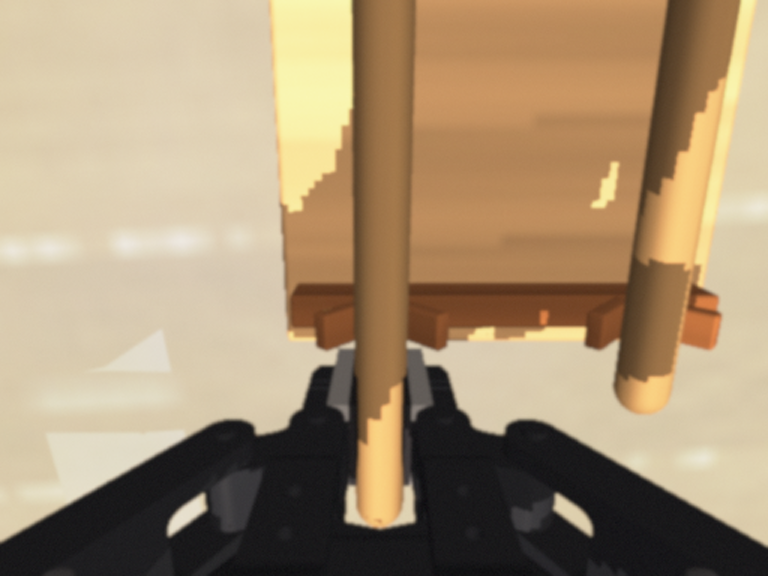

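View pics/s4_v.png

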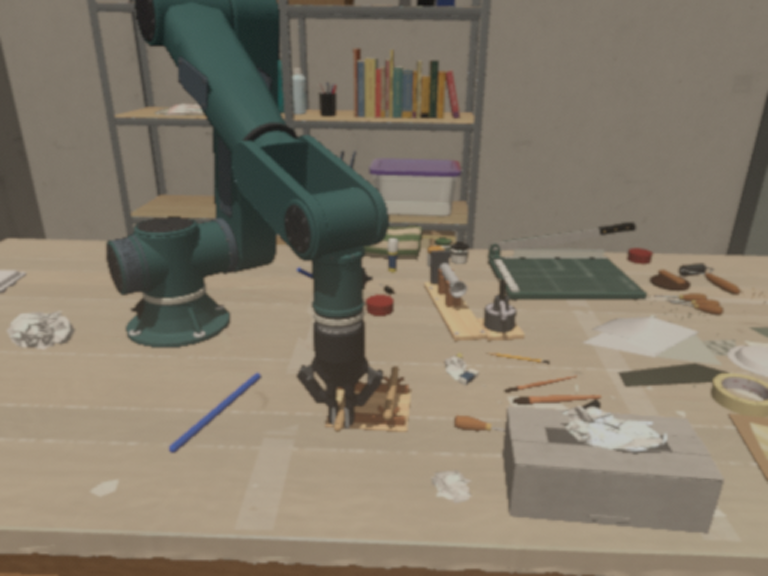

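Gripped near the tail as planned, with both dowels still where they were. Now I'll lift it straight up and take rough jig positions from the two fixed views.

```bash
python3 -m crank '[0,0,10,0,255,0,0,20,0,255,0,0,30,0,255,0,0,35,0,255,0,0,35,0,255,0,0,35,0,255,0,0,35,0,255,0,0,0,0,255]' 100
python3 - <<'E'
from h import *
s,c=cams.camera_model("side"),cams.camera_model("scene")
for n,a,b in(("mouth",(455,182),(248,113)),("tubeend",(413,122),(143,150)),("knobtop",(580,165),(268,32))):
    print(n,tri((s,200+a[0]/4.3,150+a[1]/4.3),(c,150+b[0]/3.8,150+b[1]/3.8)))
E
python3 snap.py wrist w5
```

```text
time: 4.48
ee_pos: [0.3815, -0.3499, 0.2332]
eef_rot: [0.005, 0.727, 0.686, -0.001]
ft_force: [0.5, -0.3, 0.9]
gripper_width: 0.0111
mouth (array([0.59087003, 0.06846475, 0.06881797]), [np.float64(0.0007177757327786911), np.float64(0.0007177757327785886)])
tubeend (array([0.56614887, 0.186422  , 0.0723391 ]), [np.float64(0.00026759498308728043), np.float64(0.0002675949830871037)])
knobtop (array([0.67190001, 0.01026581, 0.10779089]), [np.float64(0.001631004216019192), np.float64(0.001631004216019298)])
4.4833 [ 0.38145939 -0.34993591  0.23315774] [ 0.3835 -0.2789  0.3611] [-0.01104103 -0.28719562 -0.95780832] [ 0.05767897  0.99829497 -0.00896009]
```

View pics/w5_v.png

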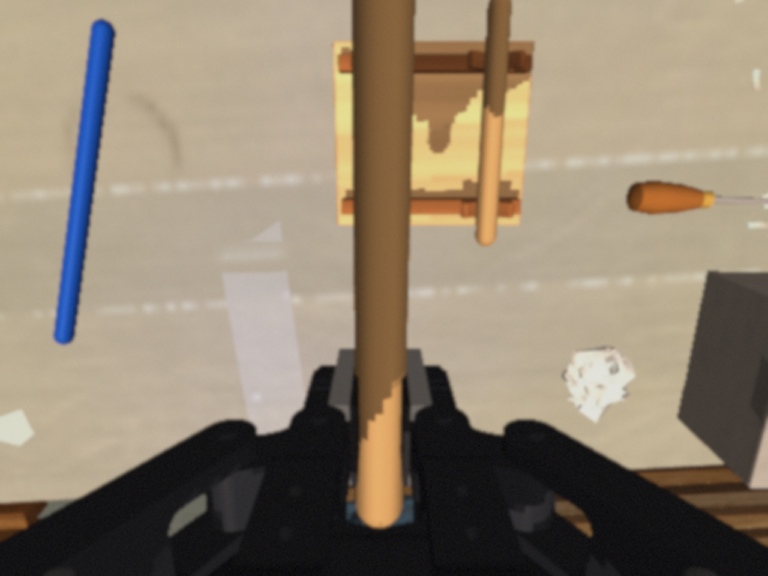

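```bash
python3 -m crank '[17,32,2,1,255,17,32,2,1,255,17,32,2,1,255,17,32,2,1,255,17,32,2,1,255,17,32,2,1,255,17,32,2,1,255,17,32,2,1,255]'
python3 -m crank '[17,32,2,1,255,17,32,2,1,255,17,32,2,1,255,17,32,2,1,255,17,32,2,2,255,17,32,2,2,255,0,0,0,0,255,0,0,0,0,255]'
python3 snap.py wrist w6
```

```text
time: 5.2
ee_pos: [0.5153, -0.0904, 0.2385]
eef_rot: [-0.003, 0.677, 0.736, -0.002]
ft_force: [0.1, -0.6, -0.8]
gripper_width: 0.0111
time: 5.87
ee_pos: [0.6176, 0.1012, 0.2496]
eef_rot: [-0.002, 0.623, 0.782, -0.003]
ft_force: [0.2, -1.5, -0.3]
gripper_width: 0.011
5.8667 [0.61759938 0.10119782 0.24957445] [0.6016 0.1696 0.3782] [ 0.05397608 -0.27352772 -0.96034846] [-2.22718143e-01  9.74882869e-01 -1.43724307e-04]
```

View pics/w6_v.png

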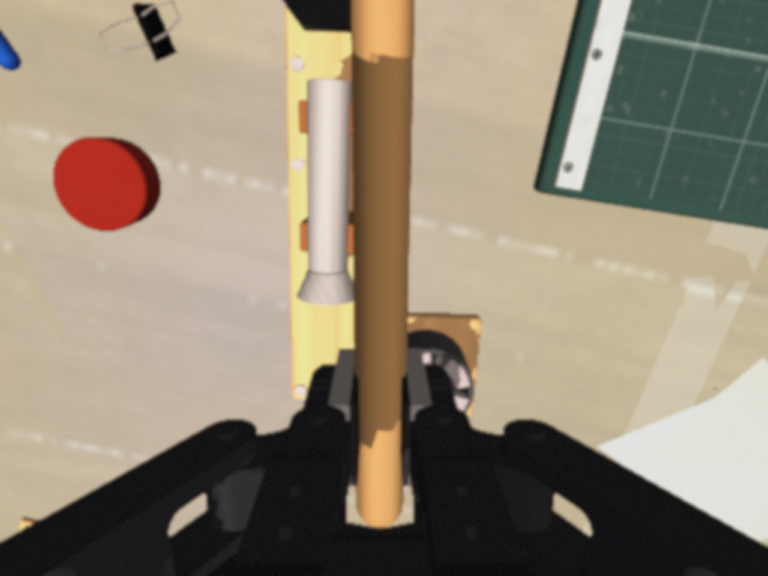

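```bash
python3 -m crank '[-33,-2,10,0,255,-33,-2,10,0,255,-34,-2,10,0,255,0,0,0,0,255,0,0,0,0,255]'
python3 snap.py wrist w7
```

```text
time: 6.33
ee_pos: [0.5171, 0.0925, 0.2842]
eef_rot: [0.001, 0.625, 0.78, 0.0]
ft_force: [-0.9, 0.1, -0.9]
gripper_width: 0.0107
6.3333 [0.51707717 0.09246898 0.2842223 ] [0.5003 0.1608 0.4128] [ 0.06138793 -0.27279574 -0.96011146] [-0.21791312  0.97596748 -0.00115865]
```

View pics/w7_v.png

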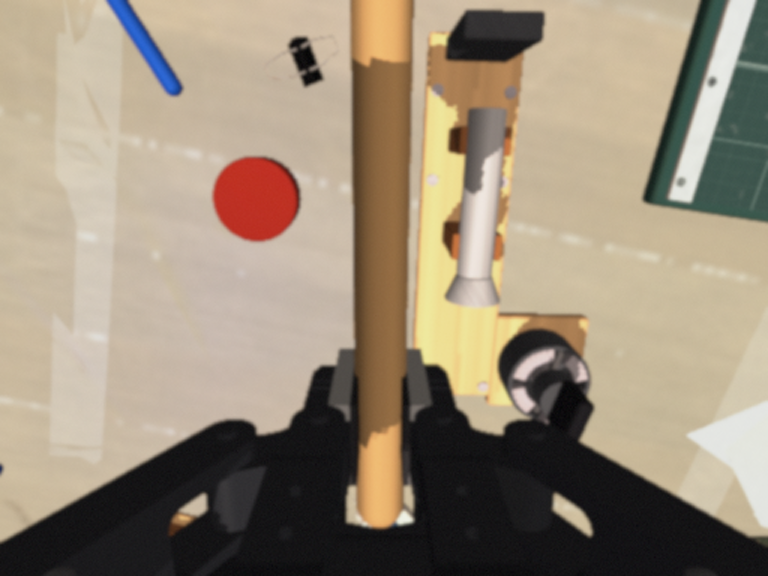

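Run:
```python
from h import *
crop("pics/w6.png","pics/w6c.png",185,40,275,215,3.4)
crop("pics/w7.png","pics/w7c.png",285,60,355,215,3.8)
a=cv2.imread("pics/w6c.png");b=cv2.imread("pics/w7c.png")
h=max(a.shape[0],b.shape[0]);o=np.zeros((h,a.shape[1]+b.shape[1]+10,3),np.uint8)
o[:a.shape[0],:a.shape[1]]=a;o[:b.shape[0],a.shape[1]+10:]=b;cv2.imwrite("pics/c67.png",o);print(o.shape,a.shape)
```

```text
(595, 582, 3) (595, 306, 3)
```

View pics/c67.png

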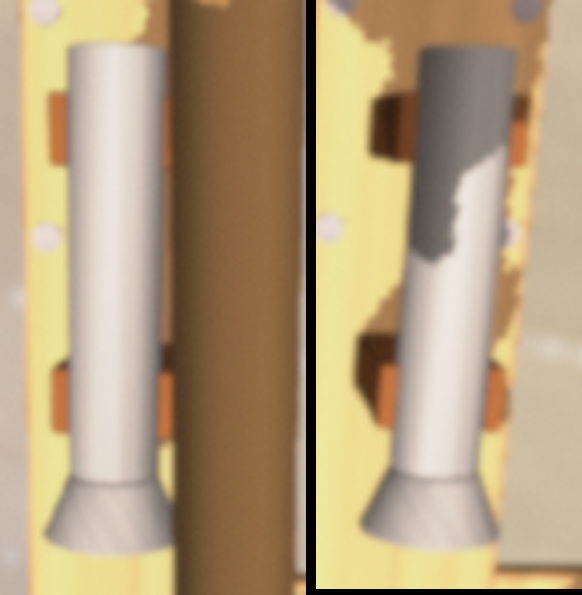

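```bash
cat > jig.py <<'E'
from h import *
import json
def L(t): return {k:(np.array(v) if isinstance(v,list) else v) for k,v in json.load(open(f"pics/{t}.json")).items()}
m6,m7=L("w6"),L("w7")
p6=lambda x,y:(185+x/3.4-.35,40+y/3.4-.35)
p7=lambda x,y:(285+(x-316)/3.8-.37,60+y/3.8-.37)
def plane(m,a,b):
    o,d1=ray(m,*a);_,d2=ray(m,*b);n=np.cross(d1,d2);return o,n/np.linalg.norm(n)
o6,n6=plane(m6,p6(115.5,60),p6(114,460)); o7,n7=plane(m7,p7(467.5,60),p7(435.5,455))
d=np.cross(n6,n7);d/=np.linalg.norm(d);d*=np.sign(d[1])
P=np.linalg.solve(np.array([n6,n7,d]),[n6@o6,n7@o7,d@np.array([.59,.068,.07])])
print("axis dir",d,"yaw",np.degrees(np.arctan2(d[1],d[0])),"tilt",np.degrees(np.arcsin(d[2])),"pt",P)
def along(m,px):
    o,r=ray(m,*px);r/=np.linalg.norm(r)
    A=np.array([[1,-d@r],[d@r,-1]]);t=np.linalg.solve(A,[(o-P)@d,(o-P)@r]);return P+t[0]*d
for n,m,px in(("mouth7",m7,p7(430,532)),("neck7",m7,p7(435.5,473)),("neck6",m6,p6(113.5,481)),("mouth6",m6,p6(110,540)),("end6",m6,p6(116,46)),("end7",m7,p7(468,49))):
    print(n,along(m,px))
print("tri top", tri((m6,*p6(115.5,44)),(m7,*p7(468,47))))
E
python3 jig.py
```

```text
axis dir [-0.19176513  0.98143235 -0.00408457] yaw 101.05590652900243 tilt -0.23402905637048374 pt [0.58818072 0.06765087 0.07152488]
mouth7 [0.58820046 0.0675498  0.0715253 ]
neck7 [0.58492557 0.08431033 0.07145554]
neck6 [0.58514905 0.08316659 0.0714603 ]
mouth6 [0.58842598 0.06639566 0.0715301 ]
end6 [0.56365108 0.19319078 0.0710024 ]
end7 [0.56372324 0.19282146 0.07100394]
tri top (array([0.56353155, 0.19347001, 0.07076955]), [np.float64(0.0001871457020680745), np.float64(0.00018714570206799396)])
```

```bash
cat >> jig.py <<'E'
print("--dowel")
for t,T in(("w6",(0.61759938,0.10119782,0.24957)),("w7",(0.51707717,0.09246898,0.28422))):
    m=L(t);im=cv2.cvtColor(cv2.imread(f"pics/{t}.png"),cv2.COLOR_BGR2HSV)
    z=T[2]+.005;pts=[];w=[]
    for r in list(range(70,215,8)) if t=="w7" else list(range(45,100,4))+list(range(205,225,4)):
        row=im[r].astype(int);ok=(abs(row[:,0]-15)<3)&(row[:,1]>120)
        c=[k for k in range(225,285) if ok[k]]
        u=(c[0]+c[-1])/2;w.append(len(c));pts.append(onz(m,u,r,z))
    pts=np.array(pts);k=np.polyfit(pts[:,1],pts[:,0],1)
    print(t,w,"yaw",np.degrees(np.arctan2(1,k[0])),"x at TCPy+50mm",np.polyval(k,T[1]+.05),"resid",np.std(pts[:,0]-np.polyval(k,pts[:,1])))
E
python3 jig.py | sed -n '/dowel/,$p'; python3 -c "
import math
for a in((-2.22718143e-01,9.74882869e-01),(-0.21791312,0.97596748)):print(math.degrees(math.atan2(a[1],a[0])))"
```

```text
--dowel
w6 [45, 46, 40, 38, 38, 38, 39, 39, 39, 39, 38, 37, 39, 39, 33, 34, 42, 47, 37] yaw 104.57796501704699 x at TCPy+50mm 0.6056660021910372 resid 0.0007085838200201617
w7 [37, 37, 37, 37, 37, 36, 36, 35, 35, 34, 34, 33, 34, 34, 34, 34, 33, 32, 32] yaw 102.47109281729557 x at TCPy+50mm 0.5047875954458589 resid 0.00011288293875789832
102.86873308605436
102.58649863391507
```

```bash
python3 -m crank '[17,-36,-14,0,255,17,-36,-14,0,255,17,-36,-14,0,255,17,-36,-14,-1,255,17,-36,-14,0,255,16,-36,-14,0,255,13,-28,-14,0,255,0,0,-14,0,255]'
python3 -m crank '[0,0,-20,0,255,0,0,-20,0,255,0,0,-20,0,255,0,0,-15,0,255,0,0,0,0,255,0,0,0,0,255]'
python3 snap.py side s8;python3 snap.py scene c8;python3 snap.py wrist w8
python3 - <<'E'
from h import *
crop("pics/s8.png","pics/s8c.png",260,150,400,270,5.5)
crop("pics/c8.png","pics/c8c.png",170,150,330,230,4.8)
E
```

```text
time: 7.05
ee_pos: [0.6327, -0.1551, 0.1682]
eef_rot: [-0.0, 0.634, 0.773, -0.002]
ft_force: [-0.4, 0.9, -1.2]
gripper_width: 0.0112
time: 7.55
ee_pos: [0.6306, -0.1481, 0.0945]
eef_rot: [-0.002, 0.632, 0.775, -0.001]
ft_force: [1.0, -0.2, -0.7]
gripper_width: 0.0108
7.55 [ 0.63055759 -0.14814643  0.0944505 ] [ 0.4738 -1.0876  0.5546] [-0.02647792  0.91928817 -0.39269349] [-0.20196571  0.97939005  0.00223246]
7.6 [ 0.63160956 -0.14827451  0.09650339] [-0.6755  0.5668  0.8857] [ 0.75122413 -0.3842999  -0.53663386] [-2.02206637e-01  9.79342786e-01  4.28589390e-04]
7.65 [ 0.6322239  -0.14832122  0.09784631] [ 0.6166 -0.0797  0.2264] [ 0.05656648 -0.2734358  -0.96022554] [-2.02419050e-01  9.79298728e-01 -7.28297668e-04]
```

View pics/s8c.png

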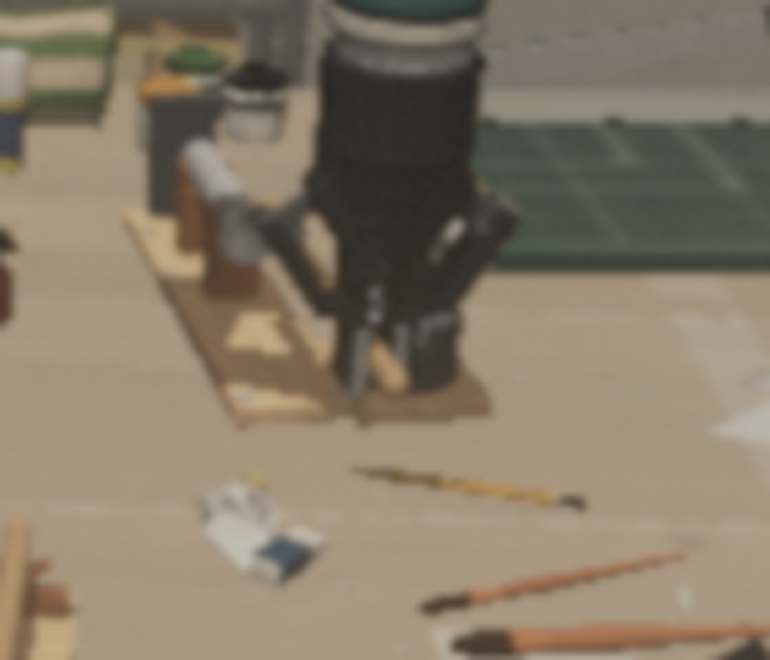

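View pics/c8c.png

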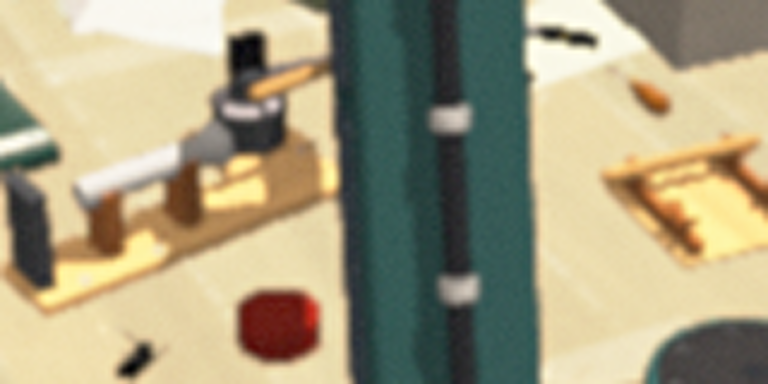

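View pics/w8_v.png

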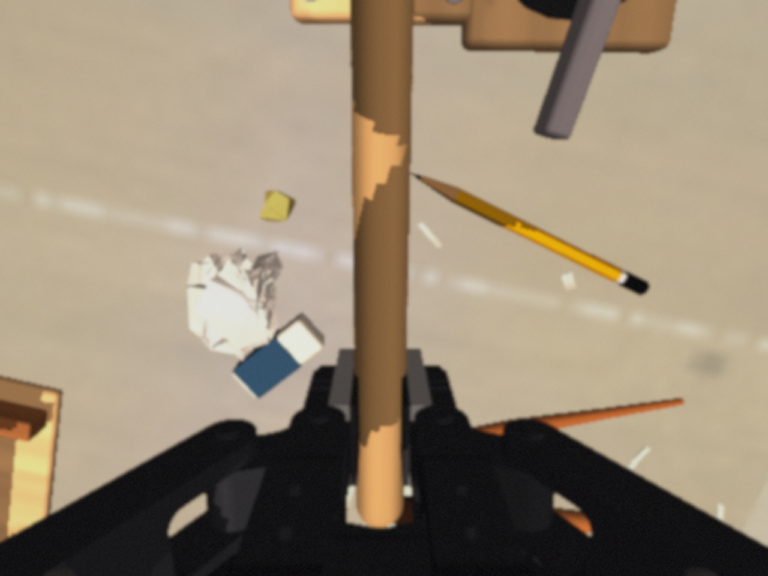

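Run:
```python
from h import *
c=cams.camera_model("scene");u=np.array([-.1918,.9814,0]);n=np.array([.9814,.1918,0])
def vp(px,P):
    o,r=ray(c,*px);return o+r*((P-o)@n)/(r@n)
q=lambda x,y:(170+x/4.8-.4,150+y/4.8-.4)
T=np.array([.6316-.0011,-.1483,0.])
for a in((252,92),(290,80),(325,69)): print("dowel",vp(q(*a),T), (vp(q(*a),T)-T)@u)
M=np.array([.5883,.0672,.0705])
for a in((208,143),(184,153),(80,191)): print("tube",vp(q(*a),M),(vp(q(*a),M)-M)@u)
for y in(0,.05,.1,.128):print(proj(c,M+u*y))
im=cv2.imread("pics/c8.png")[150:200,180:250];cv2.imwrite("pics/c8d.png",cv2.resize(im,None,fx=11,fy=11,interpolation=cv2.INTER_CUBIC))
```

```text
dowel [0.59428164 0.03702171 0.10577534] 0.18882140361897093
dowel [0.60129435 0.00113912 0.10389938] 0.1522611952792837
dowel [ 0.60791309 -0.03272758  0.10208093] 0.11775494277133697
tube [0.58593339 0.07930944 0.07522575] 0.012338120209002282
tube [0.5816498  0.10122769 0.07448086] 0.03467027941420816
tube [0.56385737 0.19226776 0.07594863] 0.12742959626685785
(np.float64(215.7246926886199), np.float64(179.424932631201))
(np.float64(204.51425376096398), np.float64(183.7211630359085))
(np.float64(192.9210899611611), np.float64(188.16406693332817))
(np.float64(186.25436811219916), np.float64(190.71898679793577))
```

View pics/c8d.png

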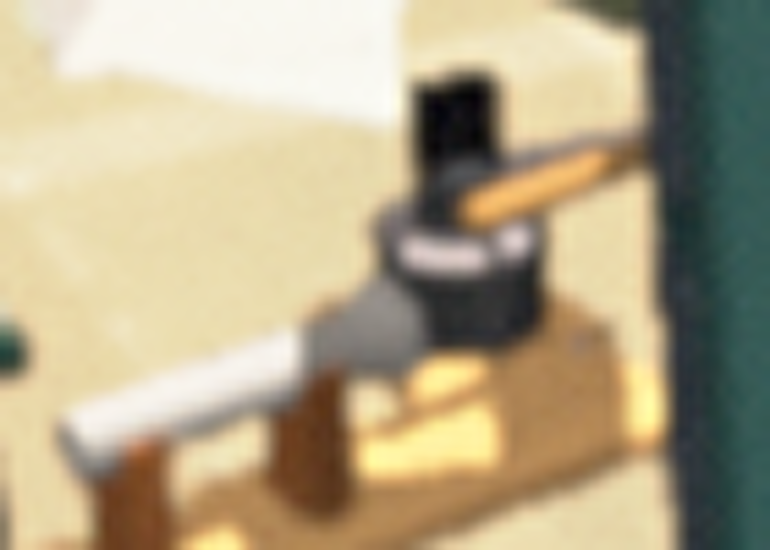

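```bash
python3 -m crank '[-1,0,-17,-0.5,255,0,0,-15,0,255,0,0,0,0,255,0,0,0,0,255,0,0,0,0,255]'; python3 -c "
from h import *
s=env.observe();print(s['ee_pos'],s['ft_force'],rot(s['eef_rot'])[:,0])"
```

```text
time: 8.12
ee_pos: [0.6315, -0.1479, 0.067]
eef_rot: [0.001, 0.635, 0.773, 0.001]
ft_force: [0.3, 0.2, -0.2]
gripper_width: 0.0112
[ 0.63147821 -0.14785828  0.06704053] [ 0.29330772  0.199903   -0.17826221] [-0.19449026  0.9809035  -0.00136492]
```

```bash
python3 -m crank '[-2,9.8,-1,0,255,-1.9,9.8,0,0,255,-1.9,9.8,0,0,255,-2,9.8,0,0,255,-1.9,9.8,0,0,255,0,0,0,0,255]'; python3 snap.py scene c9; python3 -c "
from h import *
im=cv2.imread('pics/c9.png')[150:200,180:250];cv2.imwrite('pics/c9d.png',cv2.resize(im,None,fx=11,fy=11,interpolation=cv2.INTER_CUBIC))"
```

```text
time: 8.62
ee_pos: [0.6204, -0.0958, 0.0644]
eef_rot: [-0.0, 0.634, 0.774, 0.0]
ft_force: [0.2, 0.1, -0.6]
gripper_width: 0.0111
8.6167 [ 0.62041194 -0.09579221  0.06441129] [-0.6755  0.5668  0.8857] [ 0.75122413 -0.3842999  -0.53663386] [-0.19696224  0.98041034  0.00119905]
```

View pics/c9d.png

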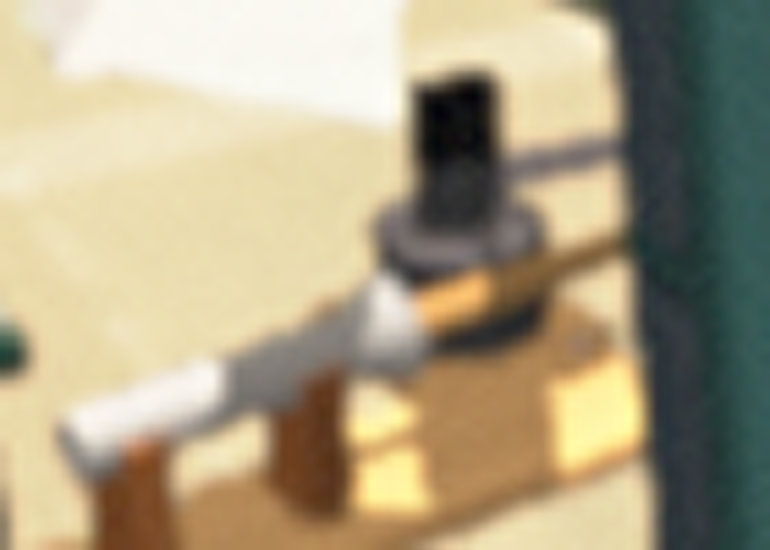

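```bash
for i in 1; do python3 -m crank '[-1.9,9.8,0,0,255,-1.9,9.8,0,0,255,-1.9,9.8,0,0,255,-2,9.8,0,0,255,0,0,0,0,255]'; done
```

```text
time: 9.08
ee_pos: [0.6126, -0.057, 0.0642]
eef_rot: [-0.001, 0.634, 0.773, 0.0]
ft_force: [-0.5, -0.2, -1.5]
gripper_width: 0.0111
```

```bash
python3 -m crank '[-1.9,9.8,0,0,255,-1.9,9.8,0,0,255,-1.9,9.8,0,0,255,-2,9.8,0,0,255,0,0,0,0,255]'
```

```text
time: 9.5
ee_pos: [0.605, -0.0178, 0.0642]
eef_rot: [-0.0, 0.634, 0.773, 0.0]
ft_force: [-0.0, 0.9, -0.2]
gripper_width: 0.0111
```

```bash
python3 -m crank '[-1.9,9.8,0,0,255,-1.9,9.8,0,0,255,-1.9,9.8,0,0,255,-2,9.8,0,0,255,-1,4.9,0,0,255,0,0,0,0,255]'
```

```text
time: 10.0
ee_pos: [0.5966, 0.0255, 0.0644]
eef_rot: [-0.0, 0.634, 0.773, 0.0]
ft_force: [0.3, 1.5, -0.5]
gripper_width: 0.0112
```

```bash
python3 -m crank '[-0.6,2.9,0,0,255,-0.6,2.9,0,0,255,0,0,0,0,255]'
```

```text
time: 10.25
ee_pos: [0.5955, 0.03, 0.0643]
eef_rot: [-0.0, 0.635, 0.773, 0.0]
ft_force: [0.1, -0.2, -0.6]
gripper_width: 0.0109
```

```bash
python3 -m crank '[-0.4,2,0,0,255,-0.4,2,0,0,255,0,0,0,0,255]'
```

```text
time: 10.5
ee_pos: [0.5947, 0.0339, 0.0643]
eef_rot: [-0.0, 0.635, 0.773, 0.0]
ft_force: [-0.1, -0.2, -1.3]
gripper_width: 0.011
```

```bash
python3 -m crank '[-0.4,2,0,0,255,-0.2,1,0,0,255,0,0,0,0,255]'; python3 -m crank '[-0.2,1,0,0,255,-0.2,1,0,0,255,0,0,0,0,255]'
```

```text
time: 10.75
ee_pos: [0.5941, 0.0369, 0.0643]
eef_rot: [-0.0, 0.635, 0.773, 0.0]
ft_force: [-0.0, 1.0, -0.5]
gripper_width: 0.0111
time: 11.0
ee_pos: [0.5938, 0.0389, 0.0643]
eef_rot: [0.0, 0.635, 0.773, 0.0]
ft_force: [0.5, 0.3, 0.3]
gripper_width: 0.0109
```

```bash
python3 -m crank '[-0.2,1,0,0,255,-0.2,1,0,0,255,0,0,0,0,255]'; python3 snap.py scene c10; python3 -c "
from h import *
crop('pics/c10.png','pics/c10c.png',160,150,260,215,7.5)"
```

```text
time: 11.25
ee_pos: [0.5936, 0.0396, 0.0644]
eef_rot: [0.001, 0.635, 0.773, -0.001]
ft_force: [1.3, -4.0, -0.6]
gripper_width: 0.0107
11.25 [0.59362434 0.03964269 0.06444678] [-0.6755  0.5668  0.8857] [ 0.75122413 -0.3842999  -0.53663386] [-0.19427935  0.98094332 -0.00239541]
```

View pics/c10c.png

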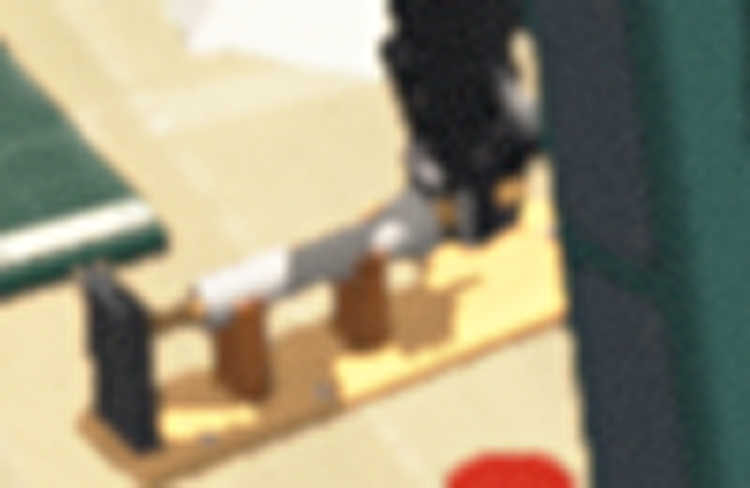

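```bash
python3 -m crank '[-0.2,1,0,0,255,0,0,0,0,255]'
```

```text
time: 11.47
ee_pos: [0.5936, 0.0397, 0.0645]
eef_rot: [0.002, 0.635, 0.773, -0.001]
ft_force: [1.1, -7.5, 0.4]
gripper_width: 0.0112
```

```bash
python3 -m crank '[0,0,0,0,130,0,0,0,0,130,0,0,0,0,130,0,0,0,0,130]';python3 -m crank '[0,0,20,0,130,0,0,40,0,130,0,0,40,0,130,0,0,40,0,130,0,0,0,0,130,0,0,0,0,130]'; python3 snap.py wrist w11
```

```text
time: 11.8
ee_pos: [0.593, 0.0424, 0.0642]
eef_rot: [-0.0, 0.635, 0.773, 0.0]
ft_force: [0.0, -0.4, 0.5]
gripper_width: 0.0419
time: 12.3
ee_pos: [0.5949, 0.0422, 0.2088]
eef_rot: [0.003, 0.634, 0.773, 0.003]
ft_force: [1.1, 0.3, -0.5]
gripper_width: 0.0419
12.3 [0.59493155 0.04222651 0.20880138] [0.5788 0.1108 0.3374] [ 0.06177882 -0.27296232 -0.96003904] [-0.19504472  0.98079353 -0.00126536]
```

View pics/w11_v.png

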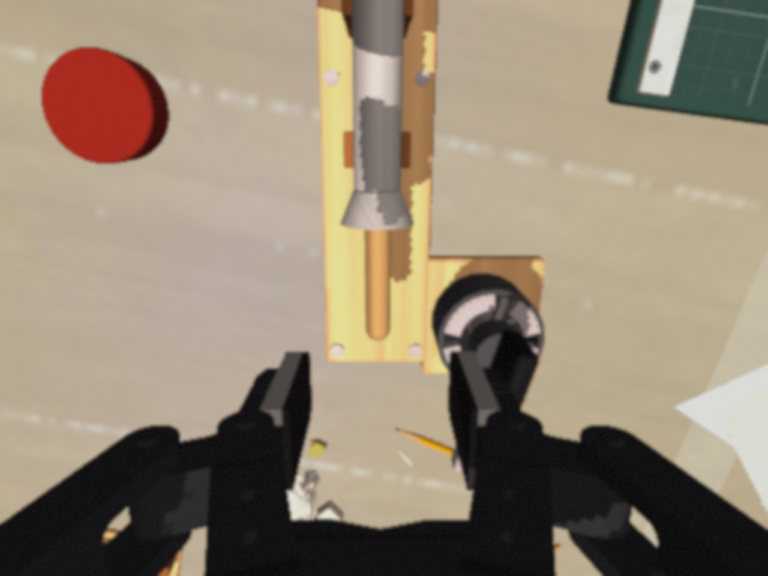

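```bash
python3 -c "
from h import *
import json
m=json.load(open('pics/w11.json'))
M=np.array([.5883,.0672,.0705]);p=onz(m,378/1.5,340/1.5,.0705);q=onz(m,377/1.5,228/1.5,.08)
print(p,(p-M)@[-.1918,.9814,0],(p-M)@[.9814,.1918,0])"
python3 -m crank '[22,-23,3,-4,130,22,-23,3,-4,130,22,-23,3,-4,130,22,-23,3,-3,130,0,0,0,0,130,0,0,0,0,130]'; python3 snap.py wrist w12
```

```text
[0.60162882 0.00273786 0.0705    ] -0.06581961531969964 0.0007170640501589914
time: 12.85
ee_pos: [0.6808, -0.0514, 0.212]
eef_rot: [-0.003, 0.731, 0.683, -0.002]
ft_force: [0.2, 0.1, -0.3]
gripper_width: 0.042
12.85 [ 0.68075764 -0.05137665  0.21203626] [0.6851 0.0182 0.3407] [-0.02561217 -0.27672102 -0.96060892] [0.06771917 0.9977039  0.00101804]
```

View pics/w12_v.png

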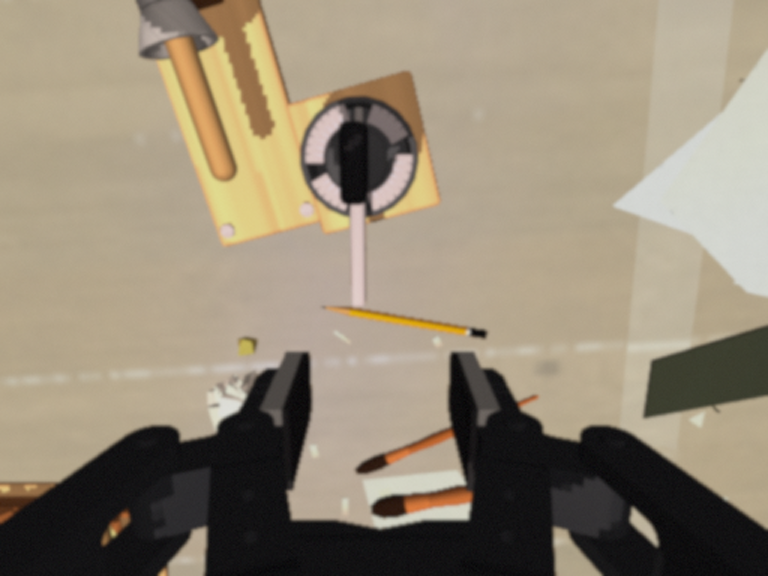

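```bash
python3 -m crank '[-30,0,0,0,130,-30,0,0,0,130,0,0,0,0,130,0,0,0,0,130]'; python3 snap.py wrist w13; python3 -c "
from h import *
a=cv2.imread('pics/w12.png')[50:170,170:290];b=cv2.imread('pics/w13.png')[50:170,230:390]
cv2.imwrite('pics/c1213.png',cv2.resize(np.hstack([a,b]),None,fx=2.8,fy=2.8,interpolation=cv2.INTER_CUBIC))"
```

```text
time: 13.23
ee_pos: [0.6189, -0.0488, 0.2153]
eef_rot: [-0.001, 0.73, 0.684, -0.001]
ft_force: [0.9, -0.2, 0.2]
gripper_width: 0.0418
13.2333 [ 0.61889446 -0.04879563  0.21528728] [0.6225 0.0209 0.344 ] [-0.02084868 -0.27729665 -0.96055812] [6.44923316e-02 9.97917913e-01 7.59900467e-04]
```

View pics/c1213.png

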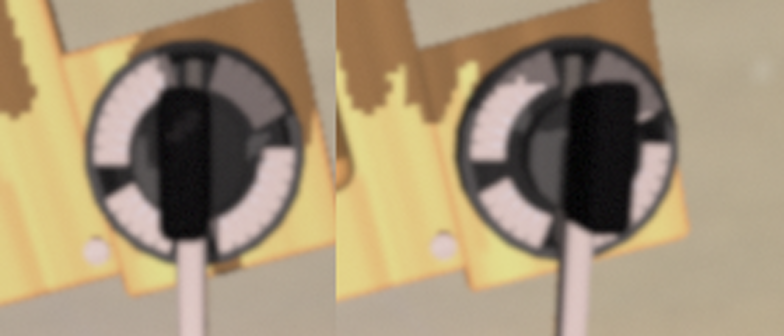

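```bash
python3 -c "
from h import *
import json
a=json.load(open('pics/w12.json'));b=json.load(open('pics/w13.json'))
print(tri((a,236.1,108.4),(b,328.6,105.9)))
print(onz(a,236.1,108.4,.116),onz(b,328.6,105.9,.116))"
```

```text
(array([0.67169467, 0.00879451, 0.11131362]), [np.float64(1.6020942654470692e-05), np.float64(1.6020942654468595e-05)])
[0.67196805 0.00897184 0.116     ] [0.67070401 0.00905423 0.116     ]
```

```bash
python3 -m crank '[18,19,-10,0,130,18,19,-10,0,130,18,19,-15,0,130,0,0,-15,0,130,0,0,0,0,130,0,0,0,0,130,0,0,0,0,130]'; python3 snap.py wrist w14
```

```text
time: 13.87
ee_pos: [0.6757, 0.0066, 0.1673]
eef_rot: [0.001, 0.73, 0.683, 0.0]
ft_force: [1.3, 0.2, -0.7]
gripper_width: 0.0418
13.8667 [0.6757151  0.00657145 0.16729137] [0.6789 0.0764 0.2959] [-0.0175737  -0.27841149 -0.9603011 ] [ 6.60607370e-02  9.97815585e-01 -1.94112999e-04]
```

View pics/w14_v.png

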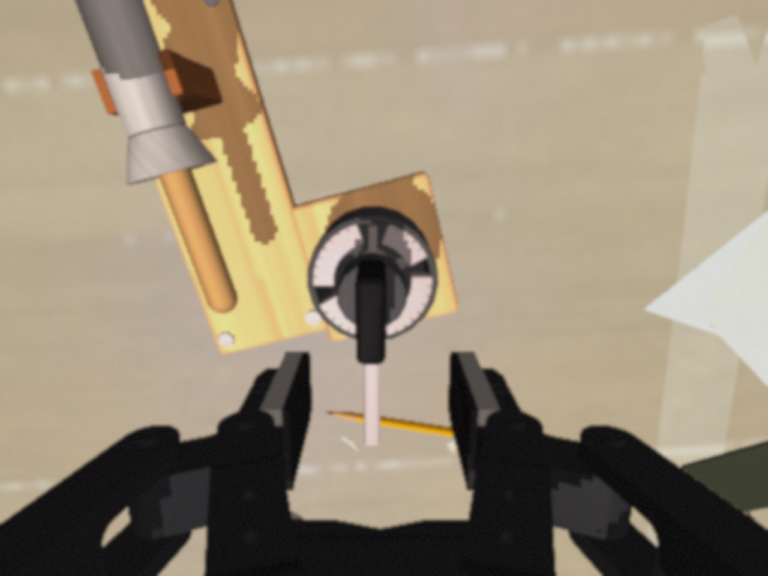

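```bash
python3 -m crank '[-3,2,-20,0,130,0,0,-25,0,130,0,0,-15,0,130,0,0,-6,0,130,0,0,0,0,130,0,0,0,0,130]'; python3 snap.py wrist w15
```

```text
time: 14.42
ee_pos: [0.6728, 0.0082, 0.1019]
eef_rot: [0.001, 0.73, 0.683, 0.001]
ft_force: [0.1, 0.4, 1.5]
gripper_width: 0.0419
14.4167 [0.67279298 0.00824498 0.10188203] [0.676  0.0781 0.2305] [-0.01702852 -0.27829103 -0.96034584] [ 6.66676840e-02  9.97775234e-01 -3.88310270e-05]
```

View pics/w15_v.png

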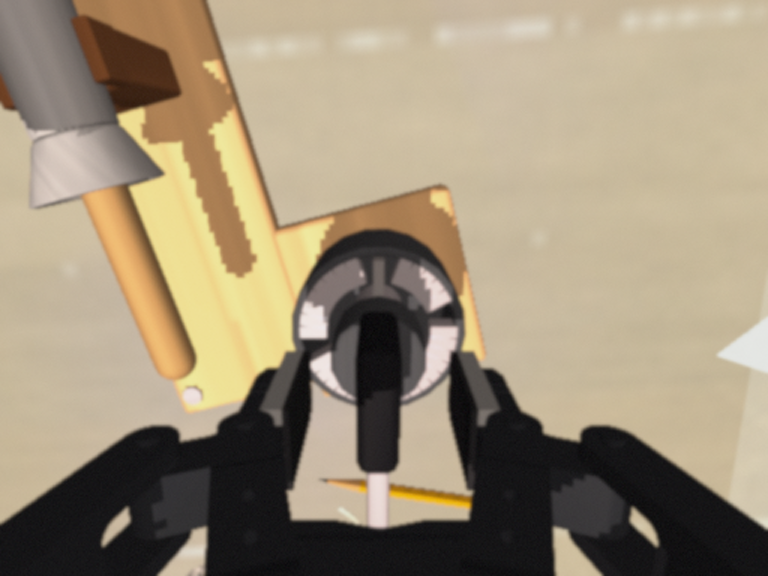

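The bar at column 379 is centred between the pads and parallel to them, so I'll close on it.

```bash
python3 -m crank '[0,0,0,0,255,0,0,0,0,255,0,0,0,0,255,0,0,0,0,255,0,0,0,0,255]' 50;  python3 -m crank '[0,0,-3,0,255,0,0,-3,0,255,0,0,-2,0,255,0,0,0,0,255,0,0,0,0,255]'
```

```text
time: 14.88
ee_pos: [0.6725, 0.0087, 0.1011]
eef_rot: [0.0, 0.73, 0.683, 0.0]
ft_force: [0.2, 0.1, 1.3]
gripper_width: 0.0109
time: 15.3
ee_pos: [0.6725, 0.0087, 0.0932]
eef_rot: [0.001, 0.73, 0.683, 0.0]
ft_force: [-1.9, -0.0, 5.4]
gripper_width: 0.0109
```

```bash
python3 -m crank '[0,0,-0.5,0,255,0,0,0,-5,255,0,0,0,-5,255,0,0,0,-5,255,0,0,0,0,255]'; python3 -c "
from h import *
s=env.observe();print(s['torque'],rot(s['eef_rot'])[:,0],s['tau'])"
```

```text
time: 15.72
ee_pos: [0.6724, 0.0087, 0.0932]
eef_rot: [0.001, 0.814, 0.581, 0.0]
ft_force: [-1.7, -0.3, 7.8]
gripper_width: 0.0114
[-0.00956441  0.46671236 -0.10845754] [3.24609749e-01 9.45848033e-01 9.26586122e-05] [  0.14397082 -43.41526151 -27.67855346   0.1448256   -0.83946241
   0.52499894]
```

```bash
python3 -m crank '[0,0,0,-5,255,0,0,0,-5,255,0,0,0,-5,255,0,0,0,-5,255,0,0,0,-5,255,0,0,0,-5,255,0,0,0,0,255]'; python3 -c "
from h import *
s=env.observe();print(s['torque'],np.degrees(np.arctan2(*rot(s['eef_rot'])[[1,0],0])))"
```

```text
time: 16.3
ee_pos: [0.6722, 0.0087, 0.0932]
eef_rot: [0.0, 0.936, 0.351, 0.0]
ft_force: [-3.6, 0.6, 8.9]
gripper_width: 0.0112
[-0.05261108  0.59216126  0.00935271] 41.05988677682422
```

```bash
python3 -m crank '[0,0,0,-5,255,0,0,0,-5,255,0,0,0,-5,255,0,0,0,-5,255,0,0,0,-4,255,0,0,0,0,255,0,0,0,0,255]'; python3 -c "
from h import *
s=env.observe();print(s['torque'],np.degrees(np.arctan2(*rot(s['eef_rot'])[[1,0],0])))"; python3 snap.py wrist w16
```

```text
time: 16.88
ee_pos: [0.6721, 0.0088, 0.0932]
eef_rot: [0.0, 0.989, 0.15, 0.0]
ft_force: [-3.6, -0.8, 6.7]
gripper_width: 0.0109
[-0.03611367  0.66529921 -0.06295464] 17.221196114588228
16.8833 [0.67207384 0.00881744 0.09319448] [0.7382 0.0291 0.2218] [-0.26601168 -0.08325249 -0.96036806] [9.55168856e-01 2.96061413e-01 3.08623767e-04]
```

View pics/w16_v.png

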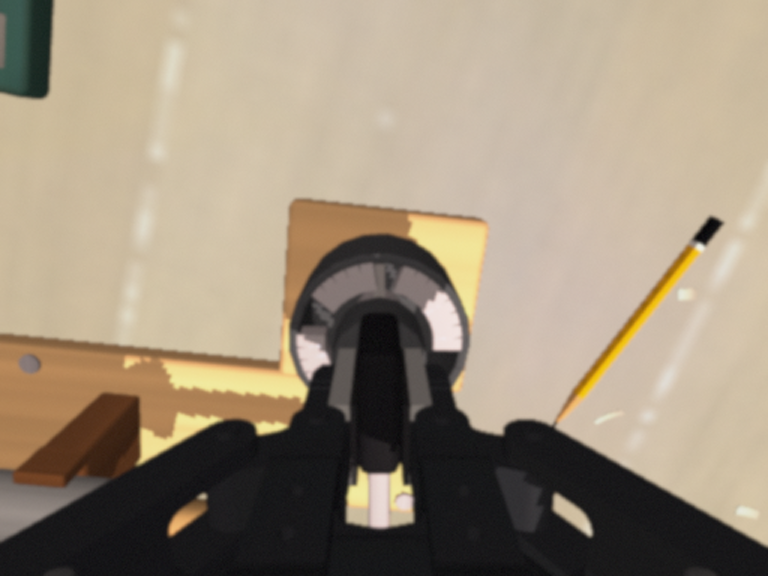

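```bash
python3 -m crank '[0,0,0,-3,255,0,0,0,-3,255,0,0,0,0,255,0,0,0,0,255]'; python3 -c "
from h import *
s=env.observe();print(s['torque'],np.degrees(np.arctan2(*rot(s['eef_rot'])[[1,0],0])))"
```

```text
time: 17.27
ee_pos: [0.6721, 0.0089, 0.0932]
eef_rot: [0.0, 0.995, 0.098, 0.0]
ft_force: [-3.0, -0.6, 7.8]
gripper_width: 0.0109
[-0.00504743  0.63822087 -0.018144  ] 11.224599359809707
```

```bash
python3 -m crank '[0,0,0,-1.5,255,0,0,0,0,255,0,0,0,0,255]'; python3 -c "
from h import *
s=env.observe();print(s['torque'],np.degrees(np.arctan2(*rot(s['eef_rot'])[[1,0],0])))"
```

```text
time: 17.52
ee_pos: [0.672, 0.0089, 0.0932]
eef_rot: [0.0, 0.996, 0.085, 0.0]
ft_force: [-4.5, 0.4, 7.0]
gripper_width: 0.0108
[-0.01786293  0.70756942  0.39125215] 9.79238557940668
```

The turn reached the end stop: torque about z rose to +0.39 Nm. Next I'll ease off slightly and let the knob rise while still guiding it.

```bash
python3 -m crank '[0,0,0,0.8,255,0,0,2,0,255,0,0,3,0,255,0,0,3,0,255,0,0,0.5,0,255,0,0,0,0,255,0,0,0,0,255]'; python3 -c "
from h import *
s=env.observe();print(s['torque'],np.degrees(np.arctan2(*rot(s['eef_rot'])[[1,0],0])))"
```

```text
time: 18.1
ee_pos: [0.672, 0.0088, 0.0997]
eef_rot: [-0.0, 0.996, 0.092, -0.0]
ft_force: [-2.5, 0.6, 1.4]
gripper_width: 0.0113
[0.01271679 0.25650052 0.13870839] 10.518092760044631
```

```bash
python3 -m crank '[0,0,0,0,130,0,0,0,0,130,0,0,0,0,130,0,0,0,0,130]';python3 -m crank '[0,0,20,0,130,0,0,30,0,130,0,0,35,0,130,10,-10,35,0,130,20,-20,30,0,130,0,0,0,0,130,0,0,0,0,130]'; python3 snap.py wrist w17; python3 snap.py scene c17; python3 snap.py side s17;python3 -c "
from h import *
crop('pics/c17.png','pics/c17c.png',150,140,330,235,4.2);crop('pics/s17.png','pics/s17c.png',200,150,360,270,4.8)"
```

```text
time: 18.43
ee_pos: [0.6722, 0.0086, 0.0998]
eef_rot: [0.0, 0.996, 0.091, -0.0]
ft_force: [0.4, 0.5, 0.0]
gripper_width: 0.042
time: 19.02
ee_pos: [0.7038, -0.0225, 0.2532]
eef_rot: [0.001, 0.996, 0.091, 0.003]
ft_force: [0.1, 1.5, 0.0]
gripper_width: 0.0419
19.0167 [ 0.70382303 -0.02252441  0.2532411 ] [ 0.7712 -0.0103  0.3823] [-0.2683067  -0.05184762 -0.96193728] [0.98351    0.18075603 0.0059437 ]
19.0667 [ 0.70246995 -0.02164968  0.25032264] [-0.6755  0.5668  0.8857] [ 0.75122413 -0.3842999  -0.53663386] [9.83355413e-01 1.81690849e-01 7.52642089e-04]
19.1167 [ 0.70162111 -0.02112877  0.24850236] [ 0.4738 -1.0876  0.5546] [-0.02647792  0.91928817 -0.39269349] [ 0.98323662  0.18231605 -0.00256929]
```

View pics/w17_v.png

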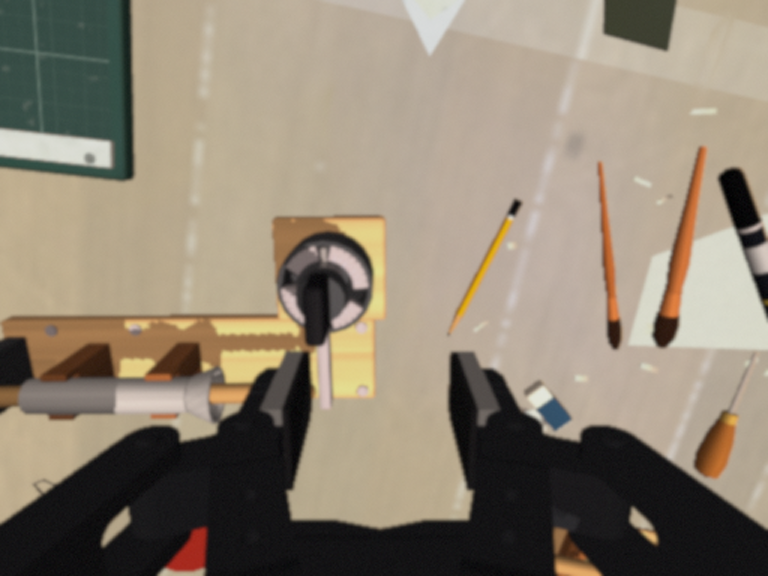

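View pics/c17c.png

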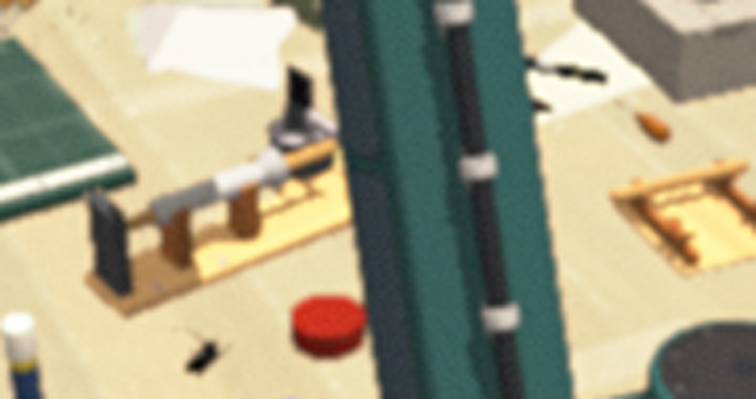

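View pics/s17c.png

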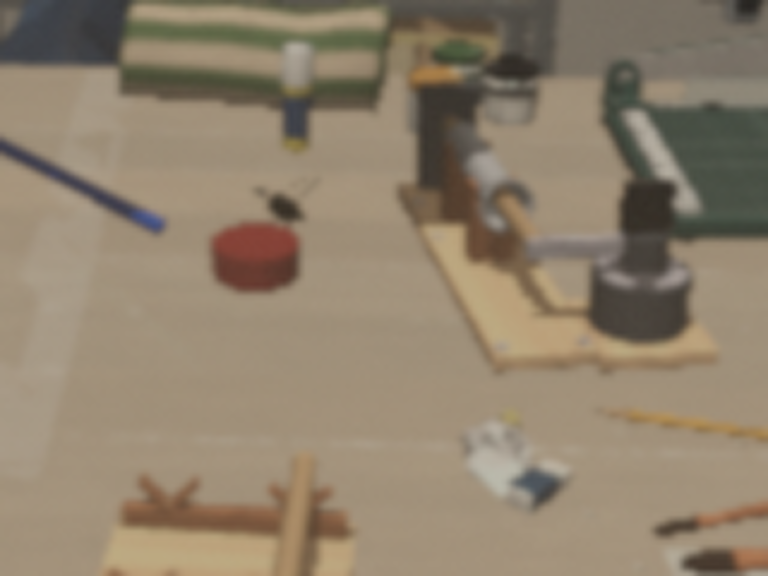

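```bash
python3 -m crank '[-30,30,0,0,130,-35,30,0,0,130,0,0,0,0,130,0,0,0,0,130]'; python3 snap.py wrist w18; python3 -m crank '[10,-35,0,0,130,10,-35,0,0,130,0,0,0,0,130,0,0,0,0,130]'; python3 snap.py wrist w19;python3 -c "
from h import *
a=cv2.imread('pics/w18.png');b=cv2.imread('pics/w19.png')
cv2.imwrite('pics/c1819.png',cv2.resize(np.vstack([a[60:250,100:420],b[60:250,100:420]]),None,fx=1.56,fy=1.56,interpolation=cv2.INTER_CUBIC))"
```

```text
time: 19.5
ee_pos: [0.6382, 0.0375, 0.2477]
eef_rot: [-0.0, 0.996, 0.093, -0.003]
ft_force: [-0.9, -0.2, 0.7]
gripper_width: 0.0421
19.5 [0.63821339 0.03750739 0.24768411] [0.707  0.05   0.3759] [-0.2791025  -0.05232018 -0.95883491] [ 0.98257195  0.18580964 -0.00520933]
time: 19.88
ee_pos: [0.6618, -0.0375, 0.2491]
eef_rot: [0.0, 0.996, 0.09, -0.001]
ft_force: [0.2, 0.4, -0.1]
gripper_width: 0.0418
19.8833 [ 0.66180852 -0.03748223  0.24911564] [ 0.7301 -0.0255  0.3777] [-0.2753635  -0.05062974 -0.96000603] [ 0.98395679  0.17840383 -0.00105417]
```

View pics/c1819.png

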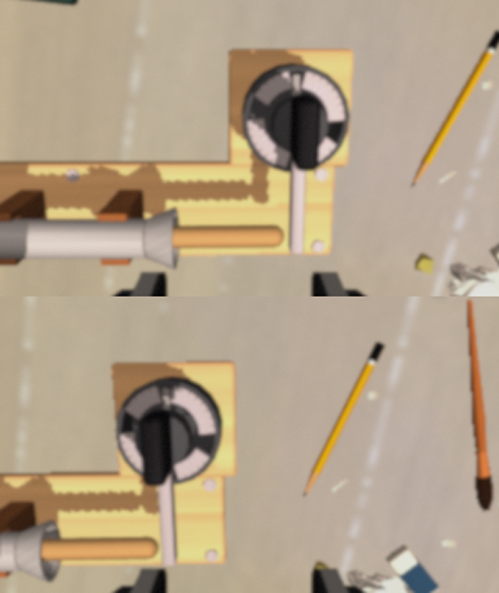

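```bash
python3 -c "
from h import *
for t,x0,y0,x1,y1,o in(('w18',200,130,320,230,'a'),('w19',115,130,235,240,'b')):
    crop(f'pics/{t}.png',f'pics/z{o}.png',x0,y0,x1,y1,3.3 if 0 else 3.2)
a=cv2.imread('pics/za.png');b=cv2.imread('pics/zb.png');h=max(a.shape[0],b.shape[0])
o=np.zeros((h,768,3),np.uint8);o[:a.shape[0],:384]=a;o[:b.shape[0],384:]=b;cv2.imwrite('pics/zab.png',o)"
```

```text
(no output)
```

View pics/zab.png

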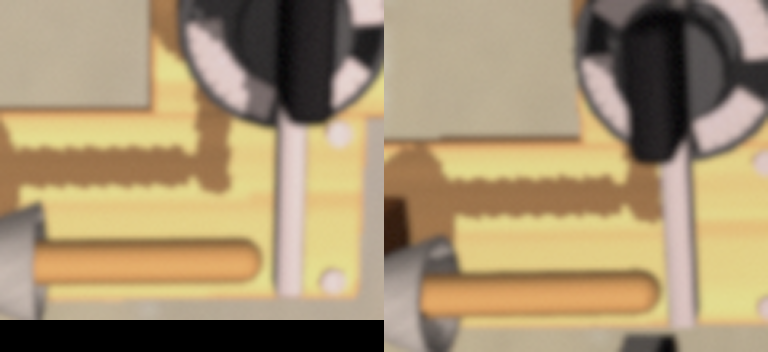

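```bash
python3 -c "
from h import *
import json
a=json.load(open('pics/w18.json'));b=json.load(open('pics/w19.json'))
print(tri((a,303.2-7.8,167.8),(b,189.8+7.8,180)))
M=np.array([.5883,.0672,.0705]);u=[-.1918,.9814,0];n=[.9814,.1918,0]
for m,x0,px in((a,200,(262,262)),(b,115,(275,293))):
  p=onz(m,x0+px[0]/3.2-.35,130+px[1]/3.2-.35,.07);print('tail',(p-M)@u,(p-M)@n)
for m,px1,px2 in((a,(200+292/3.2,130+140/3.2),(200+287/3.2,130+290/3.2)),):
  p=onz(m,*px1,.074);q=onz(m,*px2,.074);print('tongue yaw',np.degrees(np.arctan2(*(p-q)[[1,0]])),(q-M)@u)
print(env.observe()['time'])"
```

```text
(array([0.6548593, 0.0059371, 0.1143006]), [np.float64(0.00012147394923811238), np.float64(0.00012147394923816)])
tail -0.0664240492997674 0.0006159218847269117
tail -0.06574178500259406 0.0004963498024548735
tongue yaw 10.713383587380683 -0.07406223617241858
19.9333
```

```bash
python3 -c "
from cell import env
print(env.job_done())"
```

```text
the job is handed in; nothing more can be done
None
```

The long dowel is home against the end stop, the keeper is closed behind it, and I handed the job in at about 20 s of the 56 s allowed.

**What I did:** I gripped the dowel about 37 mm from its tail and fed it along the tube axis I had measured. I stopped when it met the stop at about 7.5 N. I then pushed the knob down about 8 mm and turned it 75° clockwise until it reached its end stop (0.39 Nm). I let it rise while still guiding it, released it and backed the arm clear.

**Last checks:**

| Check | Measured | Expected |
|---|---|---|
| Tail standing out of the funnel mouth | about 66 mm | 67 mm |
| Gap from dowel tail to keeper | 3.1 to 3.7 mm | 3 mm |
| Keeper direction against the jig's x axis | 0.3° off | 0° |
| Top of the knob | 114 mm | 116 mm when up, 107 mm if still down |
| Tool force after backing off | near zero | zero |

The final pictures showed the short dowel, pin tin, binder clip, glue stick, eraser and gouge apparently unmoved; I judged that by eye.

**Disagreements:** One two-view measurement of the knob top before grasping gave 111 mm instead of 116 mm, about a pixel's error. The scene camera read heights about 4 mm too high, so I used the wrist camera's values.

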